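# Fit a nested double lid on a canister, then hold up the outer lid alone

### The arm

A 6-joint arm with a two-finger parallel gripper is mounted at the origin on a cart in front of the work surface, level with it; the furniture and walls round the work are solid. World frame = base frame: x ahead of the robot, y to its left, z up, the work surface at z = 0. Lengths are in m, angles in rad, forces in N, time in s.
With the tool pointing down it reaches from about 0.3 to 0.775 m from the base axis. Payload 14.6 kg.
Tool frame: the origin (TCP) lies at the very end of the fingers, on their centre line; the grasp point (between the pads) lies 19 mm behind it (ctrl.hold_point_z is the distance from the TCP to the grasp point, in m); z points along the fingers, y is the line along which they close (so a half turn about z gives the same grasp; the last joint's range is limited). The gripper opens to 94 mm and grips with 3 to 60 N. Pads are 16 mm wide; open, the fingers measure 119 mm over their backs; the gripper's body (75 mm by 177 mm) begins 78 mm behind the grasp point.
Start: joints at [-1.295, 0.3, 1.521, -0, 1.321, -0.067], TCP at [0.185, -0.518, 0.205] pointing down, gripper open.
Joint ranges: [-3.03, 3.03], [-0.79, 2.21], [0.23, 2.52], [-1.04, 4.18], [0, 3.07], [-2.55, 2.55]. Speed limits (rad/s): [2.22, 2.22, 2.57, 3.14, 3.14, 3.14].

### API

Orientations are given as a unit quaternion [w, x, y, z].
In Python, from workcell import ctrl gives the robot as it stands. The module is installed in compiled form; this text tells all that it offers.
- The arm moves only by the tool servo_tool, never from a script. Its argument "motion" is text: rows parted by semicolons, each of 7 numbers parted by spaces: the shift along the tool's x, y, z in units of 25 mm (1.0 is 25 mm), then the turn, a rotation vector about the tool's x, y, z in units of 6 degrees (1.0 is 6 degrees), then the finger opening in mm, from 0 to 94. A call has 1 to 10 rows; each row is the pose to reach, as a shift and turn from the pose commanded when the call began, along the tool's axes at that moment; what a row does not reach only later rows make up. A row lasts 1/12 s, in which the tool goes at most 41.7 mm and 7.16 degrees, less where a joint would pass 70% of its speed; a pose out of reach is approached as far as the arm can. A call with a gripper value outside its range is refused whole. The fingers move at their own pace and stop on an object; "grip_force" is the grip in N (left out, the last holds). Time passes only in rows, so rows that repeat a pose let the fingers close. It gives the time, the measured TCP pose, the force, the opening and the grip force at its end, in the units of the state.
- ctrl.get_obs(): the state, without advancing time (a new reading comes with each control period).
- ctrl.read_camera(name): name is "scene" or "top"; returns a dict with "img" (480x640x3 uint8, red, green, blue), "depth" (480x640 float32, m along the optical axis (not along the pixel's ray), 0 where there is no reading), "fovy" (degrees; the focal length in pixels is half the picture's height over the tangent of half this angle, whatever the lens; pixels are square), "cx", "cy" (the principal point, pixels), "position" and "rotation" of the camera in the world. Camera axes: x right, y down, z forward; pixel columns grow to the right and rows downward; lengths in m; the calibration is good to about 2 mm. A picture is of the moment at which its call begins.
- ctrl.finish_job(): hands the job in; it is judged then, once.
The state is a dict: "clock": time; "joint_positions": joint angles; "joint_velocities": joint speeds; "effort": joint torques, N m; "ee_pos": TCP position; "eef_rot": TCP orientation; "ft_force": force on the tool from outside, world axes, zero at the start; "ft_torque": the same for the moment, N m; "finger_gap": finger opening in m; "grasp_force": force on a finger pad.
Only numpy, scipy, OpenCV 4.12 (cv2) and the standard library are available. Lean on these libraries where they do the work, as an engineer would, in place of code of your own. Each camera call takes 0.05 s, during which the arm holds its last target. There are 200 camera calls.

### The job

Pick up the nested pair of lids by the steel knob of the grey inner lid, so that the wooden outer lid rides up on it, and lower the pair, without dropping it, onto the white canister until the inner lid is fully home in the mouth; then let go of the knob. Next take hold of the wooden outer lid, which has a dark collar round the knob, and lift it off alone, leaving the inner lid lying flat and fully home. Finish while still holding the outer lid level and still, about 10 cm above the inner lid and over the canister; do not put it down, and leave the canister and the other kitchen things where they are.

Things in the scene. Friction and masses are not known exactly. Their poses are not given: they have to be found in the camera images.
- canister: loose white stoneware canister with a blue band, 0.9 kg, open at the top: outside diameter 120, height 90, mouth diameter 108, wall 6. Origin: centre of its underside; z is up.
- canister_rim (a point): centre of the canister's mouth, level with the rim, 90 mm above its underside
- inner_lid: grey inner lid, 0.18 kg; origin: centre of the plug's underside, z up. From below: plug diameter 100, 14 high (edge chamfered to 88 over 7 mm); flange diameter 113, 5 thick, which rests on the canister's rim (origin then 76 mm above the canister's); stem diameter 17; steel knob diameter 21, 55 to 89 mm above the origin. Starts standing on the worktop; round.
- inner_knob (a point): centre of the top of the inner lid's steel knob, 89 mm above the inner lid's origin. While the lids are nested the knob stands 32 mm out of the outer lid's collar.
- outer_lid: loose wooden outer lid, about 0.16 kg, lying unfastened on the inner lid's flange; origin: centre of its plate's underside (19 mm above the inner lid's origin while nested), z up. Pale plate diameter 126, 6 thick, skirt 4 down round the flange; dark upright collar on top, outer diameter 48, inner 32, 32 high: the inner lid's knob passes through it freely (5 mm all round).
- collar_top (a point): centre of the top of the outer lid's collar, 38 mm above the outer lid's origin
- pepper_jar: bystander: spice jar with a black cap, 44 mm across, 105 high; origin under its centre
- turmeric_jar: bystander: spice jar with a dark brown cap, 44 mm across, 96 high; origin under its centre
- bowl: bystander: white bowl, 140 mm across, 65 high; origin under its centre
- peeler: bystander: orange peeler lying flat, 170 x 25 x 18 mm; origin under its centre
- dish_soap: bystander: clear green dish-soap bottle with a white cap, 50 x 83 x 256 mm, standing; origin under its centre
Mind the look-alikes: they are no part of the job. Several things have the shape of the outer_lid; the one meant has the colours described above.

How it is judged:
On the way, in this order (a step that is already met when the one before it is completed fails the run):
1. the two lids, still nested, are carried clear of the worktop by the knob (z of outer_lid in the frame of inner_lid between 0.0165 and 0.0225 m and horizontal distance between outer_lid and inner_lid below 0.006 m and height (world z) of inner_lid above 0.03 m and contact force between the fingers and inner_lid above 0.5 N), for 0.2 s.
2. the nested pair sits fully home on the canister and the knob is let go (z of inner_lid in the frame of canister between 0.0735 and 0.0785 m and horizontal distance between inner_lid and canister below 0.007 m and angle between each of inner_lid, canister's own z axis and vertical below 0.06 rad and z of outer_lid in the frame of inner_lid between 0.0165 and 0.0225 m and horizontal distance between outer_lid and inner_lid below 0.006 m and contact force between the fingers and inner_lid below 0.1 N), for 0.2 s.
3. the outer lid is held by the fingers, lifted off alone, the inner lid still home (z of inner_lid in the frame of canister between 0.0735 and 0.0785 m and horizontal distance between inner_lid and canister below 0.007 m and angle between each of inner_lid, canister's own z axis and vertical below 0.06 rad and contact force between the fingers and outer_lid above 1 N and contact force between outer_lid and canister below 0.1 N and contact force between each of outer_lid, the fingers and inner_lid below 0.1 N and z of outer_lid in the frame of inner_lid between 0.079 and 0.169 m and angle between outer_lid's own z axis and vertical below 0.25 rad and horizontal distance between outer_lid and canister below 0.05 m), for 0.2 s.
At the end, for the whole second after the job is handed in: inner lid home in the canister (2.5 mm of full depth, 7 mm of centre, 0.06 rad of level, canister upright), not touched by the fingers; fingers hold the outer lid still, 60 to 150 mm above its nested place, within 50 mm of the canister's axis, 0.25 rad of level, touching neither (all of step 3 and linear speed of outer_lid below 0.03 m/s and linear speed of each of inner_lid, canister below 0.02 m/s); the arm keeps its last pose, push and grip.
It fails at once if the lids come apart before the inner lid is home on the canister, or the inner lid comes out again afterwards ((z of outer_lid in the frame of inner_lid above 0.035 m or horizontal distance between outer_lid and inner_lid above 0.02 m) and not (z of inner_lid in the frame of canister between 0.07 and 0.082 m and horizontal distance between inner_lid and canister below 0.01 m)).
It fails at once if the lids are dropped (contact force between the fingers and inner_lid below 0.1 N and linear speed of inner_lid above 0.3 m/s).
It fails at once if the inner lid is tipped over (angle between inner_lid's own z axis and vertical above 0.5 rad).
It fails at once if the canister is shoved (more than 30 mm) or tipped (distance of canister from where it was at the start of the episode above 0.03 m or angle between canister's own z axis and vertical above 0.15 rad).
It fails at once if a bystander is moved more than 30 mm (distance of any of pepper_jar, turmeric_jar, bowl, peeler, dish_soap from where it was at the start of the episode above 0.03 m).
It also fails if it takes over 48 s, if anything falls off the work surface, if the arm or the gripper's body presses on something with over 40 N, if the wrist force passes 120 N, or if a joint passes its speed limit or range.

## Working session

There is one attempt and no reset: what is moved stays moved. The work goes in short steps, Python scripts to look and compute and a tool call to move; the robot and the scene stay as the last step left them, time stands still between calls to the robot, and variables do not carry over. Pictures are saved under pics/ and viewed, at most 10 in all, crops included, and the job is handed in when it is done.

Besides the shell and the picture viewer there is one more tool, called after "Request:" as name(argument=value, ...) on one line, values as JSON. servo_tool: Moves the arm, as the interface text tells. Its arguments: {"type":"object","properties":{"motion":{"type":"string"},"grip_force":{"type":"number"}},"required":["motion"]}

```bash
mkdir -p pics; cat > h.py <<'E'
import numpy as np, cv2
from workcell import ctrl
def cam(n):
    c=ctrl.read_camera(n); c['f']=240/np.tan(np.radians(c['fovy'])/2); c['R']=np.array(c['rotation']).reshape(3,3) if np.size(c['rotation'])==9 else None; return c
def save(c,p): cv2.imwrite(p,c['img'][:,:,::-1])
def pts(c):
    v,u=np.mgrid[:480,:640]; d=c['depth']
    P=np.stack([(u-c['cx'])/c['f']*d,(v-c['cy'])/c['f']*d,d],-1)
    return P@c['R'].T+c['position']
def ray(c,u,v,z):
    d=c['R']@np.array([(u-c['cx'])/c['f'],(v-c['cy'])/c['f'],1]); p=np.array(c['position']); return p+d*(z-p[2])/d[2]
E
python3 - <<'E'
from h import *
for n in('scene','top'):
    c=cam(n); save(c,f'pics/{n}0.png'); print(n,c['position'],c['rotation'],c['f'],c['cx'],c['cy'],(c['depth']>0).mean())
print(ctrl.get_obs())
E
```

```text
scene [ 0.9154311  -1.23962662  0.74971427] [-0.54062443  0.83517053  0.08790994 -0.0498723 ] 550.7280946124039 320.34346545210116 235.13219178266812 0.9959147135416667
top [0.09131039 0.31565457 1.45850742] [ 0.11612053 -0.61430579  0.76719251 -0.14338787] 624.0312947315914 316.3045673881014 240.94987810844597 0.9962727864583333
{'clock': 0.1, 'joint_positions': array([-1.29459198e+00,  3.00438245e-01,  1.52150104e+00, -1.67506711e-05,
        1.32070278e+00, -6.66118682e-02]), 'joint_velocities': array([-0.0008254 ,  0.00057753, -0.00191194,  0.00095928, -0.0012705 ,
       -0.00033449]), 'effort': array([ 5.12669612e-04, -5.32643187e+01, -3.53284550e+01,  7.08756829e-02,
        2.34775501e-02, -4.04637638e-05]), 'ee_pos': array([ 0.1848015 , -0.51777933,  0.20493821]), 'eef_rot': array([-5.20980759e-04,  9.85345073e-01,  1.70572013e-01, -6.29560133e-05]), 'ft_force': array([-1.21582365, -0.14386535, -0.60962769]), 'ft_torque': array([ 0.03470053, -0.00199675, -0.03438844]), 'grasp_force': 0.0, 'finger_gap': 0.09421194567100605}
```

View pics/scene0.png

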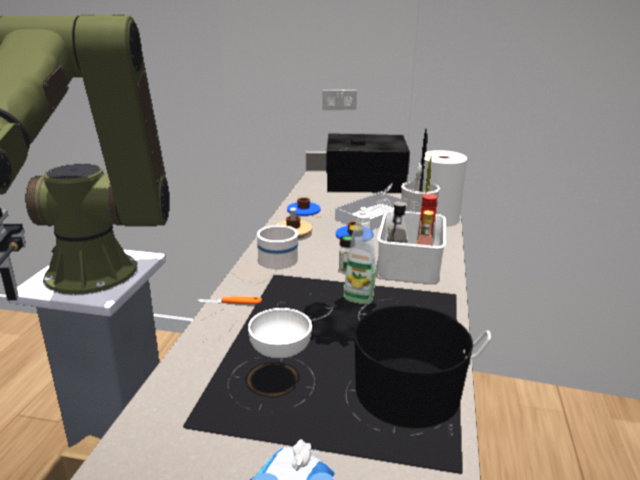

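View pics/top0.png

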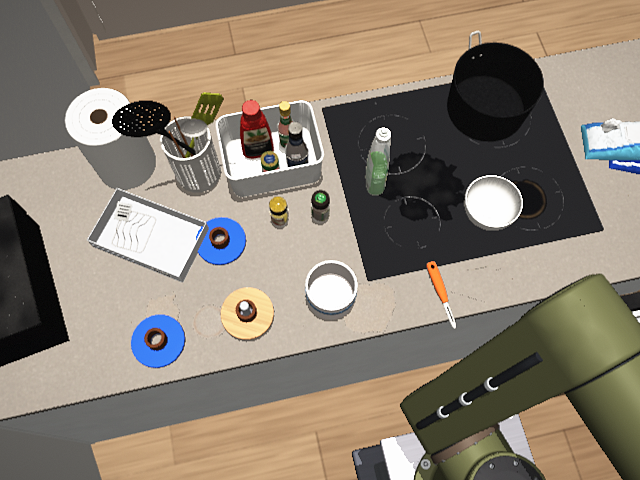

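The top view has three lid-shaped things: a pale wooden plate with a dark collar and steel knob at (247,313), and blue plates with dark collars at (158,340) and (221,241). The wooden one fits because it is pale, has a dark collar and a knob stands through it. The canister is at (331,287). I'll confirm the lid in a crop and measure.

```bash
sed -i "s/c\['R'\]=.*; return c/q=c['rotation']; from scipy.spatial.transform import Rotation as Ro; c['R']=Ro.from_quat([q[1],q[2],q[3],q[0]]).as_matrix(); return c/" h.py
cat > meas.py <<'E'
from h import *
def fit(xy):
    (x,y),r=cv2.minEnclosingCircle((xy*1000).astype(np.float32)); 
    A=np.c_[2*xy,np.ones(len(xy))]; s=np.linalg.lstsq(A,(xy**2).sum(1),rcond=None)[0]
    return x,y,r,'alg',s[:2]*1000,np.sqrt(s[2]+s[:2]@s[:2])*1000
E
python3 - <<'E'
from meas import *
c=cam('top'); im=c['img']; P=pts(c)
cv2.imwrite('pics/crop.png',cv2.resize(im[220:390,110:390,::-1],None,fx=2.8,fy=2.8,interpolation=cv2.INTER_CUBIC))
hsv=cv2.cvtColor(im,cv2.COLOR_RGB2HSV)
def box(u0,u1,v0,v1):
    m=np.zeros((480,640),bool); m[v0:v1,u0:u1]=1; return m
b=box(205,290,270,355); z=P[...,2]
m=b&(abs(z-.025)<.005); Q=P[m][:,:2]; print('plate',fit(Q)[:3],np.median(z[m]),Q.mean(0))
m=b&(abs(z-.057)<.006); Q=P[m][:,:2]; print('collar',fit(Q)[:3],np.median(z[m]),Q.mean(0))
m=b&(z>.08); print('knob',fit(P[m][:,:2])[:3],np.median(z[m]),P[m][:,:2].mean(0),m.sum())
m=box(290,375,250,325)&(abs(z-.09)<.005); Q=P[m][:,:2]; print('rim',fit(Q),np.median(z[m]))
for n,(u,v) in dict(blue1=(158,340),blue2=(221,241),jarY=(278,203),jarG=(320,198),peel=(440,290),bowl=(493,203)).items(): print(n,P[v,u])
E
```

```text
plate (496.5250549316406, 396.3140563964844, 63.74283218383789) 0.024971018212037954 [0.49415202 0.39588958]
collar (496.4480895996094, 396.3360290527344, 24.337448120117188) 0.05657354884465993 [0.49384877 0.39536765]
knob (299.1986083984375, 357.1839599609375, 211.99586486816406) 0.0893241826166512 [0.40536469 0.37780198] 94
rim (500.9150695800781, 191.8729248046875, 60.69435501098633, 'alg', array([500.35508178, 192.18223317]), np.float64(56.7640674395425)) 0.08943840846197337
blue1 [0.48190514 0.61386379 0.00296764]
blue2 [0.68107921 0.4247689  0.04096392]
jarY [0.72344142 0.2710395  0.09912453]
jarG [0.71508574 0.16981654 0.09734884]
peel [ 0.45072382 -0.06646634  0.01723487]
bowl [ 0.64188919 -0.26381566  0.01740041]
```

View pics/crop.png

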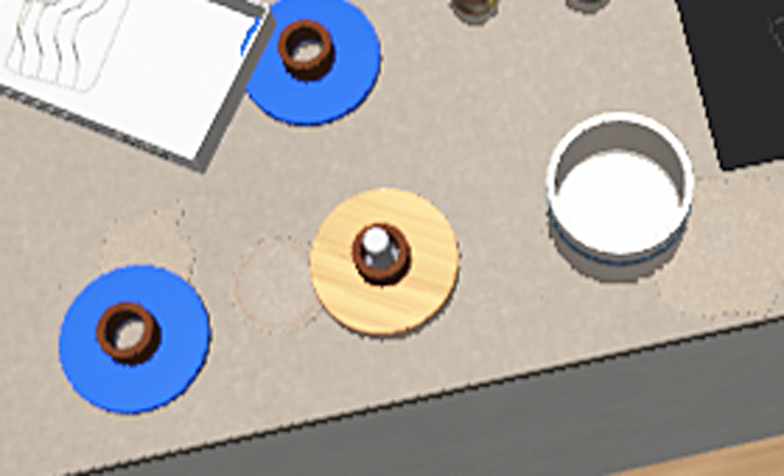

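The crop confirms it: the wooden lid, with its dark collar and bright knob, is in the middle at about (385,260). The canister is at (620,185), and the blue lids at (135,340) and (310,60) are decoys. I'll move over the lid at constant yaw; the total shift is about (24.0, -30.25, 0) units.

Request:
servo_tool(motion="0.3 -0.4 0 0 0 0 94;0.9 -1.1 0 0 0 0 94;1.7 -2.1 0 0 0 0 94;2.6 -3.3 0 0 0 0 94;3.5 -4.4 0 0 0 0 94;4.4 -5.5 0 0 0 0 94;5.3 -6.7 0 0 0 0 94;6.2 -7.8 0 0 0 0 94;7.1 -8.9 0 0 0 0 94;8 -10.1 0 0 0 0 94")

```text
clock: 0.98
ee_pos: [0.2884, -0.2115, 0.2054]
eef_rot: [0.0, 0.985, 0.17, 0.0]
ft_force: [1.3, 0.2, 0.1]
finger_gap: 0.0941
grasp_force: 0.0
```

Request:
servo_tool(motion="0.9 -1.1 0 0 0 0 94;1.8 -2.3 0 0 0 0 94;2.7 -3.4 0 0 0 0 94;3.6 -4.5 0 0 0 0 94;4.5 -5.7 0 0 0 0 94;5.4 -6.8 0 0 0 0 94;6.3 -7.9 0 0 0 0 94;7.2 -9.1 0 0 0 0 94;8.1 -10.2 0 0 0 0 94;9 -11.3 0 0 0 0 94")

```text
clock: 1.82
ee_pos: [0.4054, 0.1308, 0.2054]
eef_rot: [0.0, 0.985, 0.171, 0.0]
ft_force: [1.3, -1.4, -0.2]
finger_gap: 0.0938
grasp_force: 0.0
```

Request:
servo_tool(motion="0.9 -1.1 0 0 0 0 94;1.8 -2.3 0 0 0 0 94;2.7 -3.4 0 0 0 0 94;3.6 -4.5 0 0 0 0 94;4.5 -5.7 0 0 0 0 94;5.4 -6.8 0 0 0 0 94;6.1 -7.7 0 0 0 0 94;6.6 -8.3 0 0 0 0 94;6.9 -8.7 0 0 0 0 94;7 -8.85 0 0 0 0 94")

```text
clock: 2.65
ee_pos: [0.4957, 0.3974, 0.2045]
eef_rot: [0.0, 0.985, 0.171, -0.001]
ft_force: [-0.5, -0.3, 0.1]
finger_gap: 0.0939
grasp_force: 0.0
```

```bash
cat >> h.py <<'E'
def shift(t):
    o=ctrl.get_obs(); q=o['eef_rot']; from scipy.spatial.transform import Rotation as Ro
    R=Ro.from_quat([q[1],q[2],q[3],q[0]]); print('t',o['clock'],'tcp',o['ee_pos'].round(4),'gap',o['finger_gap'],'gf',o['grasp_force'],'ft',o['ft_force'].round(2))
    print('units',(R.as_matrix().T@(np.array(t)-o['ee_pos'])/.025).round(2),'axes',R.as_matrix().round(3).tolist())
E
python3 - <<'E'
from meas import *
c=cam('top'); save(c,'pics/t1.png'); P=pts(c); z=P[...,2]
# knob from the scene and top views: bright pixels inside the lid's area
for n in ('top','scene'):
    c=cam(n); P=pts(c); d=np.hypot(P[...,0]-.4965,P[...,1]-.3963); z=P[...,2]
    for lo,hi,r in((.02,.03,.07),(.05,.06,.03),(.08,.095,.02)):
        m=(d<r)&(z>lo)&(z<hi); print(n,lo,m.sum(),*( [fit(P[m][:,:2])[:3],P[m].mean(0).round(4)] if m.sum()>5 else []))
shift([.4965,.3963,.062])
E
```

```text
top 0.02 775 (488.6847229003906, 405.2164611816406, 61.4014892578125) [0.4766 0.4202 0.0249]
top 0.05 54 (489.4772033691406, 402.881103515625, 20.866695404052734) [0.4854 0.407  0.0555]
top 0.08 0
scene 0.02 130 (496.1288146972656, 389.93243408203125, 64.46025085449219) [0.5172 0.3942 0.0226]
scene 0.05 54 (495.27557373046875, 396.26373291015625, 27.021011352539062) [0.4978 0.3885 0.0529]
scene 0.08 15 (497.7689208984375, 397.32293701171875, 13.3246488571167) [0.4953 0.3933 0.0837]
t 2.8 tcp [0.4956 0.3955 0.2051] gap 0.09415607537191935 gf 0.0 ft [ 0.06 -0.3   0.21]
units [ 0.05 -0.02  5.72] axes [[0.942, 0.336, -0.001], [0.336, -0.942, -0.0], [-0.001, 0.0, -1.0]]
```

The scene camera agrees within 2 mm. Next I'll descend and close on the knob.

Request:
servo_tool(motion="0 0 0.8 0 0 0 60;0 0 1.8 0 0 0 60;0 0 2.8 0 0 0 60;0 0 3.8 0 0 0 60;0 0 4.6 0 0 0 60;0 0 5.2 0 0 0 60;0.05 0 5.6 0 0 0 60;0.05 0 5.7 0 0 0 60;0.05 0 5.7 0 0 0 60;0.05 0 5.7 0 0 0 60", grip_force=30)

```text
clock: 3.63
ee_pos: [0.4974, 0.3964, 0.0641]
eef_rot: [-0.0, 0.985, 0.17, 0.001]
ft_force: [-0.1, 1.0, 0.5]
finger_gap: 0.0602
grasp_force: 0.0
```

Request:
servo_tool(motion="0 0 0 0 0 0 35;0 0 0 0 0 0 28;0 0 0 0 0 0 24;0 0 0 0 0 0 20;0 0 0 0 0 0 15;0 0 0 0 0 0 10;0 0 0 0 0 0 10;0 0 0 0 0 0 10;0 0 0 0 0 0 10;0 0 0 0 0 0 10")

```text
clock: 4.47
ee_pos: [0.4969, 0.3965, 0.063]
eef_rot: [-0.0, 0.985, 0.171, 0.0]
ft_force: [-0.4, 1.3, 1.3]
finger_gap: 0.0204
grasp_force: 30.0
```

Request:
servo_tool(motion="0 0 -0.1 0 0 0 10;0 0 -0.3 0 0 0 10;0 0 -0.7 0 0 0 10;0 0 -1.2 0 0 0 10;0 0 -1.8 0 0 0 10;0 0 -2.4 0 0 0 10;0 0 -3 0 0 0 10;0 0 -3.6 0 0 0 10;0 0 -4.2 0 0 0 10;0 0 -4.8 0 0 0 10")

```text
clock: 5.3
ee_pos: [0.4969, 0.3963, 0.1851]
eef_rot: [-0.0, 0.985, 0.171, 0.0]
ft_force: [-0.9, -0.7, -2.9]
finger_gap: 0.0204
grasp_force: 30.0
```

Request:
servo_tool(motion="0 0 -0.3 0 0 0 10;0 0 -0.4 0 0 0 10;0 0 -0.4 0 0 0 10;0 0 -0.4 0 0 0 10;0 0 -0.4 0 0 0 10")

```text
clock: 5.72
ee_pos: [0.4966, 0.3961, 0.192]
eef_rot: [0.0, 0.985, 0.171, -0.001]
ft_force: [-0.5, -0.3, -3.9]
finger_gap: 0.0201
grasp_force: 30.0
```

```bash
python3 - <<'E'
from meas import *
c=cam('scene'); cv2.imwrite('pics/lift.png',cv2.resize(c['img'][120:300,200:400,::-1],None,fx=3,fy=3)); 
c=cam('top'); P=pts(c); z=P[...,2]; d=np.hypot(P[...,0]-.5,P[...,1]-.192)
m=(d<.08)&(abs(z-.09)<.005); Q=P[m][:,:2]; print('rim',fit(Q))
# radial midline: boundary of rim mask outer hull
h=cv2.convexHull((Q*1000).astype(np.float32))[:,0]; print(cv2.fitEllipse(h))
shift([.5009,.1919,.19])
E
```

```text
rim (514.6708984375, 181.1396026611328, 56.269100189208984, 'alg', array([501.15094541, 191.49130822]), np.float64(55.905281487031196))
((509.5518798828125, 184.49285888671875), (95.8001937866211, 111.51473236083984), 137.26124572753906)
t 5.8167 tcp [0.4967 0.3962 0.1921] gap 0.020245659758864245 gf 29.999309034319595 ft [-0.49  0.26 -4.39]
units [-2.59  7.75  0.09] axes [[0.942, 0.336, -0.001], [0.336, -0.942, -0.001], [-0.001, 0.0, -1.0]]
```

View pics/lift.png

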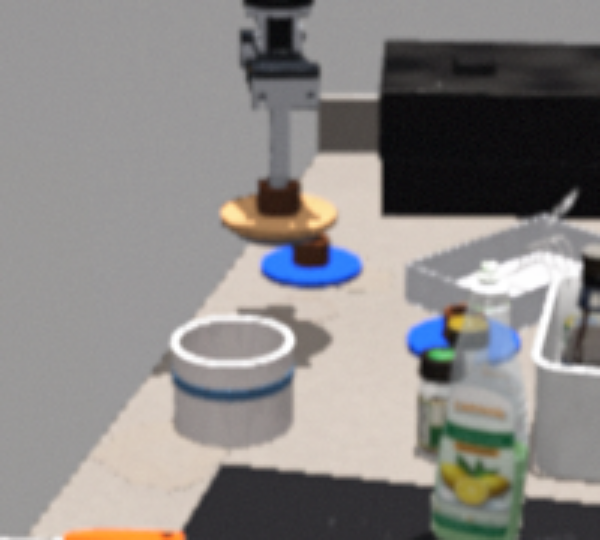

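The picture shows the pair lifted nested and level at (280,212), with the canister clear at (233,380). Next I'll carry it over the canister.

Request:
servo_tool(motion="-0.1 0.3 0 0 0 0 10;-0.3 0.9 0 0 0 0 10;-0.6 1.8 0 0 0 0 10;-1 2.9 0 0 0 0 10;-1.4 4.1 0 0 0 0 10;-1.8 5.3 0 0 0 0 10;-2.1 6.3 0 0 0 0 10;-2.35 7.1 0 0 0 0 10;-2.5 7.5 0 0 0 0 10;-2.6 7.7 0 0 0 0 10")

```text
clock: 6.65
ee_pos: [0.5005, 0.1918, 0.193]
eef_rot: [0.0, 0.985, 0.17, 0.0]
ft_force: [0.2, 1.1, -3.6]
finger_gap: 0.0203
grasp_force: 30.0
```

Request:
servo_tool(motion="0 0.05 0 0 0 0 10;0 0.05 0 0 0 0 10;0 0.05 0 0 0 0 10;0 0.05 0 0 0 0 10;0 0.05 0 0 0 0 10;0 0.05 0 0 0 0 10")

```text
clock: 7.15
ee_pos: [0.5007, 0.1925, 0.1928]
eef_rot: [-0.0, 0.985, 0.171, -0.0]
ft_force: [-0.4, -0.0, -3.9]
finger_gap: 0.0202
grasp_force: 30.0
```

```bash
python3 - <<'E'
from meas import *
c=cam('top'); P=pts(c); z=P[...,2]; d=np.hypot(P[...,0]-.5,P[...,1]-.192)
m=(d<.08)&(abs(z-.154)<.008); Q=P[m][:,:2]; print('plate',m.sum(),fit(Q),np.median(z[m]))
shift([.5009,.1919,.139])
E
```

```text
plate 713 (472.8412170410156, 204.60345458984375, 48.258018493652344, 'alg', array([470.96080246, 206.70578364]), np.float64(27.14255922554644)) 0.15469335905693682
t 7.2 tcp [0.5008 0.1924 0.1929] gap 0.01990952681018156 gf 29.99923339812085 ft [-0.38  0.79 -2.72]
units [-0.    0.02  2.15] axes [[0.942, 0.337, -0.0], [0.337, -0.942, 0.0], [-0.0, -0.0, -1.0]]
```

Aligned. I'll lower it in stages, stopping near contact.

Request:
servo_tool(motion="0 0 0.2 0 0 0 10;0 0 0.5 0 0 0 10;0 0 0.8 0 0 0 10;0 0 1.1 0 0 0 10;0 0 1.3 0 0 0 10;0 0 1.5 0 0 0 10;0 0 1.65 0 0 0 10;0 0 1.8 0 0 0 10;0 0 1.9 0 0 0 10;0 0 1.95 0 0 0 10")

```text
clock: 8.03
ee_pos: [0.5008, 0.192, 0.1439]
eef_rot: [0.0, 0.985, 0.171, -0.0]
ft_force: [-0.5, 0.1, -3.5]
finger_gap: 0.0205
grasp_force: 30.0
```

Request:
servo_tool(motion="0 0 0.04 0 0 0 10;0 0 0.07 0 0 0 10;0 0 0.1 0 0 0 10;0 0 0.13 0 0 0 10;0 0 0.16 0 0 0 10;0 0 0.18 0 0 0 10;0 0 0.2 0 0 0 10;0 0 0.2 0 0 0 10")

```text
clock: 8.7
ee_pos: [0.5008, 0.192, 0.1391]
eef_rot: [0.0, 0.985, 0.171, -0.0]
ft_force: [-0.1, -0.3, -4.4]
finger_gap: 0.0203
grasp_force: 30.0
```

Request:
servo_tool(motion="0 0 0.02 0 0 0 10;0 0 0.04 0 0 0 10;0 0 0.06 0 0 0 10;0 0 0.06 0 0 0 10;0 0 0.06 0 0 0 10")

```text
clock: 9.12
ee_pos: [0.501, 0.1921, 0.1389]
eef_rot: [-0.0, 0.985, 0.171, 0.0]
ft_force: [-7.3, -2.3, 10.7]
finger_gap: 0.0203
grasp_force: 30.0
```

Contact at z = 0.139 matches fully home. I'll ease off slightly, let go and rise.

Request:
servo_tool(motion="0 0 -0.03 0 0 0 10;0 0 -0.03 0 0 0 10;0 0 -0.03 0 0 0 22;0 0 -0.03 0 0 0 26;0 0 -0.03 0 0 0 32;0 0 -0.03 0 0 0 45;0 0 -0.03 0 0 0 60;0 0 -0.03 0 0 0 70;0 0 -0.03 0 0 0 70;0 0 -0.03 0 0 0 70")

```text
clock: 9.95
ee_pos: [0.5008, 0.192, 0.1384]
eef_rot: [-0.0, 0.985, 0.171, -0.0]
ft_force: [0.4, 0.1, -0.6]
finger_gap: 0.0619
grasp_force: 0.0
```

```bash
python3 - <<'E'
from meas import *
for n,s in(('scene',4),('top',4)):
    c=cam(n); P=pts(c); z=P[...,2]; d=np.hypot(P[...,0]-.5009,P[...,1]-.192)
    for lo,hi,r in((.095,.107,.07),(.125,.138,.03),(.155,.17,.02)):
        m=(d<r)&(z>lo)&(z<hi)
        if m.sum()>20:
            A=np.c_[P[m][:,:2]-[.5009,.192],np.ones(m.sum())]; print(n,lo,m.sum(),fit(P[m][:,:2])[:3],np.median(z[m]),np.linalg.lstsq(A,z[m],rcond=None)[0])
    if n=='scene': cv2.imwrite('pics/home.png',cv2.resize(c['img'][160:300,200:360,::-1],None,fx=4,fy=4))
shift([.5009,.192,.106])
E
```

```text
scene 0.095 433 (499.6554260253906, 186.96466064453125, 64.41471862792969) 0.09728789112988834 [ 0.00137888 -0.00488147  0.09772027]
scene 0.125 53 (501.6244812011719, 187.53341674804688, 25.330503463745117) 0.12843813661422254 [-0.02832865  0.04671684  0.12909084]
top 0.095 583 (466.5086669921875, 208.93331909179688, 47.560325622558594) 0.10088843371567457 [ 0.00237816 -0.00817563  0.10116006]
top 0.125 39 (494.18109130859375, 197.013671875, 18.65426254272461) 0.1317539760364952 [-0.03460047  0.08579239  0.13073086]
t 10.05 tcp [0.5008 0.192  0.1384] gap 0.06850614522400075 gf 0.0 ft [-0.22 -0.45  0.33]
units [0.  0.  1.3] axes [[0.942, 0.336, -0.0], [0.336, -0.942, 0.0], [-0.0, -0.0, -1.0]]
```

View pics/home.png

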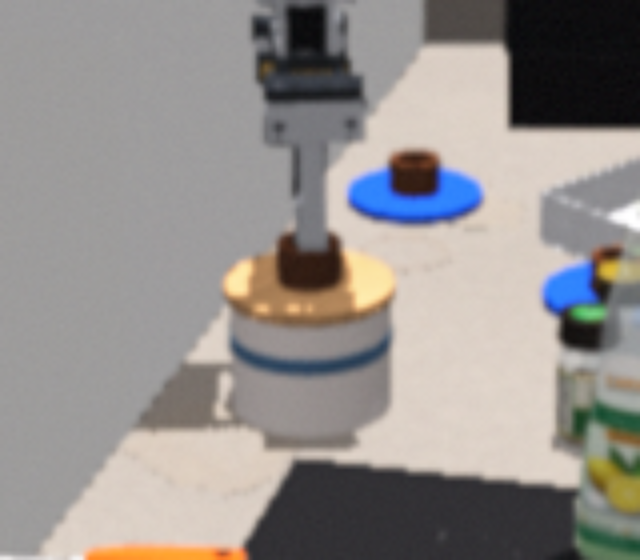

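The lid sits flat on the canister at (310,285), with the plate top at 0.101 m as expected and level. Next I'll descend round the collar and grip it.

Request:
servo_tool(motion="0 0 0 0 0 0 80;0 0 0.1 0 0 0 80;0 0 0.3 0 0 0 80;0 0 0.6 0 0 0 80;0 0 0.9 0 0 0 80;0 0 1.1 0 0 0 80;0 0 1.25 0 0 0 80;0 0 1.32 0 0 0 80;0 0 1.32 0 0 0 80;0 0 1.32 0 0 0 80", grip_force=20)

```text
clock: 10.88
ee_pos: [0.5009, 0.1921, 0.1055]
eef_rot: [-0.0, 0.985, 0.171, 0.0]
ft_force: [0.2, -0.1, -0.5]
finger_gap: 0.08
grasp_force: 0.0
```

Request:
servo_tool(motion="0 0 0 0 0 0 65;0 0 0 0 0 0 58;0 0 0 0 0 0 53;0 0 0 0 0 0 50;0 0 0 0 0 0 47;0 0 0 0 0 0 40;0 0 0 0 0 0 40;0 0 0 0 0 0 40;0 0 0 0 0 0 40;0 0 0 0 0 0 40")

```text
clock: 11.72
ee_pos: [0.5009, 0.192, 0.1055]
eef_rot: [0.0, 0.985, 0.171, 0.0]
ft_force: [-1.1, -0.7, 1.9]
finger_gap: 0.047
grasp_force: 20.0
```

Request:
servo_tool(motion="0 0 -0.03 0 0 0 40;0 0 -0.08 0 0 0 40;0 0 -0.15 0 0 0 40;0 0 -0.25 0 0 0 40;0 0 -0.35 0 0 0 40;0 0 -0.5 0 0 0 40;0 0 -0.65 0 0 0 40;0 0 -0.8 0 0 0 40;0 0 -1 0 0 0 40;0 0 -1.2 0 0 0 40")

```text
clock: 12.55
ee_pos: [0.5009, 0.192, 0.136]
eef_rot: [-0.0, 0.985, 0.171, 0.0]
ft_force: [0.7, -0.4, -1.1]
finger_gap: 0.0471
grasp_force: 20.0
```

Request:
servo_tool(motion="0 0 -0.2 0 0 0 40;0 0 -0.5 0 0 0 40;0 0 -0.9 0 0 0 40;0 0 -1.3 0 0 0 40;0 0 -1.7 0 0 0 40;0 0 -2.1 0 0 0 40;0 0 -2.4 0 0 0 40;0 0 -2.6 0 0 0 40;0 0 -2.75 0 0 0 40;0 0 -2.8 0 0 0 40")

```text
clock: 13.38
ee_pos: [0.5009, 0.1921, 0.2059]
eef_rot: [-0.0, 0.985, 0.171, 0.0]
ft_force: [-0.4, 0.2, -1.6]
finger_gap: 0.0472
grasp_force: 20.0
```

Request:
servo_tool(motion="0 0 0 0 0 0 40;0 0 0 0 0 0 40;0 0 0 0 0 0 40;0 0 0 0 0 0 40;0 0 0 0 0 0 40;0 0 0 0 0 0 40")

```text
clock: 13.88
ee_pos: [0.5008, 0.192, 0.2053]
eef_rot: [0.0, 0.985, 0.171, -0.0]
ft_force: [0.9, -0.4, -1.7]
finger_gap: 0.0473
grasp_force: 20.0
```

```bash
python3 - <<'E'
from meas import *
c=cam('scene'); P=pts(c); z=P[...,2]; d=np.hypot(P[...,0]-.5009,P[...,1]-.192)
cv2.imwrite('pics/end.png',cv2.resize(c['img'][130:290,200:360,::-1],None,fx=3.7,fy=3.7))
for lo,hi,r in((.085,.1,.065),(.14,.18,.02),(.19,.206,.07)):
    m=(d<r)&(z>lo)&(z<hi)
    if m.sum()>10: print(lo,m.sum(),fit(P[m][:,:2])[:3],np.median(z[m]))
shift([.5009,.192,.205])
E
```

```text
0.085 524 (500.2341613769531, 187.5435028076172, 61.52495193481445) 0.0906739506224461
0.14 56 (502.8175964355469, 187.2032470703125, 10.882698059082031) 0.15204218438214806
0.19 501 (502.26324462890625, 187.0090789794922, 64.66710662841797) 0.19671701449917278
t 13.9333 tcp [0.5008 0.192  0.2053] gap 0.04696802613271033 gf 19.999736831523478 ft [ 0.07 -0.2  -2.55]
units [0.   0.   0.01] axes [[0.942, 0.336, -0.0], [0.336, -0.942, -0.0], [-0.0, 0.0, -1.0]]
```

View pics/end.png

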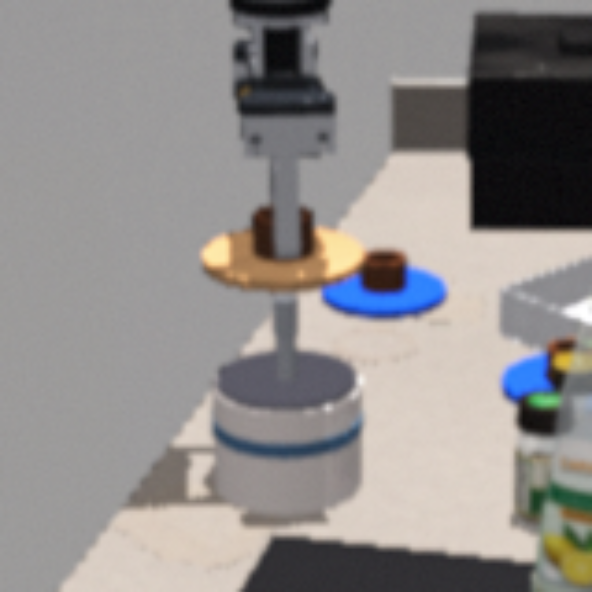

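The outer lid is held level at (285,258). The inner lid lies flat and home in the canister at (290,380), with its knob upright. I'll hand the job in.

```bash
python3 -c "
from workcell import ctrl
print(ctrl.finish_job())"
```

```text
the job is handed in; nothing more can be done
None
```

I handed the job in at about 14 s: the inner lid is fully home and flat in the canister, and the wooden outer lid is held level about 10 cm above it; no verdict was returned.

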